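Turn a lidded wafer dish over in the hinged stand and stack it

ROBOT

A 6-joint arm with a two-finger parallel gripper is mounted at the origin on a cart in front of the work surface, level with it; the furniture and walls round the work are solid. World frame = base frame: x ahead of the robot, y to its left, z up, the work surface at z = 0. Lengths are in mm, angles in degrees, forces in N, time in s.
With the tool pointing down it reaches from about 375 to 900 mm from the base axis. Payload 3.1 kg.
Tool frame: the origin (TCP) lies midway between the tips of the shut fingers; the grasp point (between the pads) lies 19 mm behind it; z points along the fingers, y is the line along which they close (so a half turn about z gives the same grasp; the last joint's range is limited). The gripper opens to 87 mm and grips with 3 to 60 N. Pads are 19 mm wide; open, the fingers measure 117 mm over their backs; the gripper's body (75 mm by 190 mm) begins 51 mm behind the grasp point.
Start: joints at [-86.717, 30.224, 82.088, -0, 67.689, -10.227], TCP at [146.038, -607.675, 222.548] pointing down, gripper open.
Joint ranges: [-176.69, 176.69], [-43.24, 126.21], [12.49, 139.97], [-82, 262], [0, 151.66], [-163.58, 163.58]. Speed limits (degrees/s): [159.86, 159.86, 180, 180, 180, 180].

INTERFACE

Orientations are given as a 3x3 rotation matrix whose columns are the frame's x, y, z axes.
In Python, from rig import * gives the robot as it stands.
- The arm moves only by the tool apply_moves, never from a script. Its argument "rows" is text: rows parted by semicolons, each of 7 numbers parted by spaces: the shift along the tool's x, y, z in units of 0.25 m (1.0 is 0.25 m), then the turn, a rotation vector about the tool's x, y, z in units of 2 pi rad (1.0 is 2 pi rad), then the finger opening in mm, from 0 to 87. A call has 1 to 5 rows; each row shifts and turns the commanded pose from where the row before left it, along the tool's axes as they then stand; what a row does not reach is not made up. A row lasts 1/8 s, in which the tool goes at most 62.5 mm and 10.7 degrees, less where a joint would pass 70% of its speed; a pose out of reach is approached as far as the arm can. A call with a number of a shift or a turn outside -1 to 1 is refused whole. A call with a gripper value outside its range is refused whole. The fingers move at their own pace and stop on an object; "newtons" is the grip in N (left out, the last holds). Time passes only in rows, so rows that do not move let the fingers close. It gives the time, the measured TCP pose, the force, the opening and the grip force at its end, in the units of the state.
- read_state(): the state, without advancing time (a new reading comes with each control period).
- grab_frame(name): name is "scene" or "top" or "wrist"; returns a dict with "frame" (400x640x3 uint8, red, green, blue), "mtx" (3x3 intrinsics, pixels), "eye" and "orientation" of the camera in the world. Camera axes: x right, y up, looking along -z (the intrinsics and any distortion apply to the point x, -y, -z); pixel columns grow to the right and rows downward; lengths in mm; the calibration is good to about 2 mm. The wrist camera is an equidistant fisheye: a pixel r from the principal point sees the ray r / f radians off the axis. A picture is of the moment at which its call begins. There is no depth.
- sign_off(): hands the job in; it is judged then, once.
The state is a dict: "time_s": time; "qpos": joint angles; "qvel": joint speeds; "tau": joint torques, N m; "ee_pos": TCP position; "eef_rot": TCP orientation; "contact_force": force on the tool from outside, world axes, zero at the start; "ft_torque": the same for the moment, N m; "width": finger opening in mm; "gripper_force": force on a finger pad.
Only numpy, scipy, OpenCV 4.12 (cv2) and the standard library are available. Lean on these libraries where they do the work, as an engineer would, in place of code of your own. Each camera call takes 0.05 s, during which the arm holds its last target. There are 200 camera calls.

TASK

Turn the loose lidded dish upside down without its lid coming off and stack it: slide it over the ramp and along the apron until it is fully home in the hinged leaf, swing the leaf by its bar all the way over to the right, then gently slide the dish out of the leaf so that it lies squarely on top of the upside-down dish in the stacking bay. Leave the leaf turned over, the lower dish in its bay and the other things where they are.

Things in the scene. Friction and masses are not known exactly. Their poses are not given: they have to be found in the camera images.
- turnover: fixed aluminium turn-over stand. Origin: on the desk under the hinge line, level with the leaf's mouth. Its x runs along the hinge, away from the robot; y left; z up (yaw within 0.2 rad of the world). Offsets given as x, y, z mm are in this frame. Hinge line at y 0, z 28.5, between bearing blocks 37 tall at x -9 to -1 and 111 to 119. The leaf starts lying on the left (y 10 to 125).
- apron_spot (a point): on the grey apron's top, at -38, 44.5, 4.5: where the dish's centre comes when it touches the fence in front of the leaf's mouth. Apron: x -81 to -1, y 7 to 81, level with the leaf's lower ledges. A ramp rises to it from the desk on its left (y 110 to 81, full width). On its right a straight fence, 16 tall, x -77 to -11, face at y 13.5, in line with the leaf's right rail.
- bay_seat (a point): centre of the stacking bay's top, at -38, -45, 13: a block 90x84 mm right of the apron. Four 6 mm pins stand 35.6 mm from this centre, round the dish: two short ones (up to z 25) on the leaf's side and two tall ones on the robot's side.
- tall_pins (a point): midway between the tops of the bay's two tall pins, at -65, -45, 56; the pins stand at y -22 and -68. A dish sliding out of the turned leaf meets both when it is just over (within 2 mm) the middle of the bay.
- leaf (a joint): hinge of the leaf, rad: 0 = lying to the left (as found), grows as it is lifted and swung over to the right, 3.14 = lying to the right, fully over. About 1.5 N at the bar lift it; past upright it sinks on by its own weight, damped.
- pocket (a point): centre of a dish fully home in the leaf; turns with the leaf: 23, 45, 14 with leaf left; 23, -45, 43 when over. Leaf: x 0 to 110, two C rails facing each other, 65 apart, 20 between upper and lower ledges (each 9 wide), open at the mouth (x 0). Stops hold a dish at home, ending at x 54 and standing 8 out of the mouth. When over, the dish's underside is at z 33, 2 above the lower dish's top.
- window (a point): middle of the open window in the leaf behind a dish that is home, turning with the leaf: 78, 45, 14 with leaf left; 78, -45, 43 when over. The window runs from the dish (x 54) to the crossbar (x 103). A slot 47 wide runs from it between the ledges right to the mouth, open above and below, so fingers in it can push the dish out. Leaf: z 1 to 27 on the left, z 30 to 56 when over.
- handle_bar (a point): middle of the leaf's round handle bar, 10 mm thick, 80 mm long, parallel to the hinge and 120 mm from it: at 55, 120, 28.5 with leaf left, 55, -120, 28.5 when over. 34 mm are free on its inner side; it may turn in the grip. At the mouth the left rail's lead-in reaches out to x -10, y 86, and the upper ledges' lips flare up to x -8, z 29.
- dish_mid (a point): middle (half-way up) of the loose lidded dish on the desk left of the stand: round, 62 mm across, 18 tall, right side up, about 90 g. Grey base 57 across, 16 tall; loose white lid over it from above, 62 across, skirt reaching 10 mm down, 1 mm play. The point is fixed to the base, z towards the lid. It slides when pushed at its rim; gripped by its rim only the lid comes up.
- dish_lid_mid (a point): the same point as dish_mid while the lid is on, but fixed to the lid.
- lower_mid (a point): middle of a second, equal, loose dish that lies upside down (lid below) in the stacking bay; its z points down; its top, the underside of its base, is at z 31.
- lower_lid_mid (a point): the same point, fixed to the second dish's lid.
- dropper_bottle: brown dropper bottle, 33 mm wide, 94 mm tall; bystander, origin under its centre
- kinematic_mount: black mirror mount, 38x34x34 mm; bystander, origin under its centre
- spare_objective: spare microscope objective, 27 mm wide, 50 mm tall; bystander, origin under its centre
- tweezers: steel tweezers lying flat, 12x120x8 mm; bystander, origin under its centre
- torch: small black torch lying flat, 24x98x24 mm; bystander, origin under its centre

How it is judged (in metres and radians):
On the way, in this order (a step that is already met when the one before it is completed fails the run):
1. the dish, lid on and right side up, is fully home in the leaf, which lies to the left (distance between dish_mid and pocket below 0.008 m and distance between dish_mid and dish_lid_mid below 0.004 m and angle between dish_mid's own z axis and vertical below 0.12 rad and value of joint leaf below 0.1 rad), for 0.2 s.
2. the leaf is fully over to the right with the dish still in it, upside down, lid on (distance between dish_mid and pocket below 0.008 m and distance between dish_mid and dish_lid_mid below 0.004 m and angle between dish_mid's own z axis and vertical above 3 rad and value of joint leaf above 3.05 rad), for 0.2 s.
At the end, for the whole second after the job is handed in: The dish lies upside down (within 0.09 rad), lid on (within 4 mm), centred within 8 mm on the lower dish and resting on it; the lower dish is still upside down, lidded and within 6 mm of the middle of its bay; all at rest; the leaf is fully over to the right (above 3.05 rad) (distance between dish_mid and dish_lid_mid below 0.004 m and distance between lower_mid and lower_lid_mid below 0.004 m and linear speed of each of lower, dish, dish_lid below 0.02 m/s and horizontal distance between dish_mid and lower_mid below 0.008 m and angle between each of dish_mid, lower_mid's own z axis and vertical above 3.05 rad and z of dish_mid in the frame of bay_seat between 0.024 and 0.03 m and horizontal distance between lower_mid and bay_seat below 0.006 m and z of lower_mid in the frame of bay_seat between 0.006 and 0.012 m and value of joint leaf above 3.05 rad); the robot touches nothing.
It fails at once if the lid of a dish comes off or gapes by more than 8 mm (distance between dish_mid and dish_lid_mid above 0.008 m or distance between lower_mid and lower_lid_mid above 0.008 m).
It fails at once if the dish is dropped or thrown (faster than 0.6 m/s) (linear speed of dish above 0.6 m/s).
It fails at once if a bystander is moved by more than 30 mm (distance of any of dropper_bottle, kinematic_mount, spare_objective, tweezers, torch from where it was at the start of the episode above 0.03 m).
It also fails if it takes over 72 s, if anything falls off the work surface, if the arm or the gripper's body presses on something with over 40 N, if the wrist force passes 120 N, or if a joint passes its speed limit or range.

## Working session

There is one attempt and no reset: what is moved stays moved. The work goes in short steps, Python scripts to look and compute and a tool call to move; the robot and the scene stay as the last step left them, time stands still between calls to the robot, and variables do not carry over. Pictures are saved under pics/ and viewed, at most 10 in all, crops included, and the job is handed in when it is done.

Besides the shell and the picture viewer there is one more tool, called as name(argument=value, ...) on one line, values as JSON. apply_moves: Moves the arm, as the interface text tells. Its arguments: {"type":"object","properties":{"rows":{"type":"string"},"newtons":{"type":"number"}},"required":["rows"]}

```bash
ls; mkdir -p pics; python3 - <<'E'
from rig import *
import cv2,json,numpy as np
s=read_state(); print(s['time_s'],s['ee_pos'],s['eef_rot'],s['width'])
for n in ("scene","top"):
    f=grab_frame(n); cv2.imwrite(f'pics/{n}0.png',f['frame'][:,:,::-1]); 
    print(n,f['mtx'],f['eye'],f['orientation'],[k for k in f])
E
```

```text
pics
0.0 [ 146.00119116 -606.95726041  221.57614745] [[ 9.72342117e-01  2.33561125e-01 -8.69688936e-05]
 [ 2.33560761e-01 -9.72339791e-01  2.16824837e-03]
 [ 4.21855213e-04 -2.12859173e-03 -9.99997646e-01]] 86.58973630805616
scene [[370.64209711   0.         321.85636814]
 [  0.         370.64209711 201.14037717]
 [  0.           0.           1.        ]] [ 18.49908342 385.40841189 738.46747116] [[-0.5120697   0.60205577 -0.61262833]
 [-0.85882386 -0.34694859  0.37689291]
 [ 0.01436002  0.71913526  0.69472172]] ['frame', 'mtx', 'eye', 'orientation']
top [[400.52777873   0.         326.81671799]
 [  0.         400.52777873 199.79438779]
 [  0.           0.           1.        ]] [ 446.34910812   28.42287516 1087.40143663] [[-0.00298339  0.98616717 -0.1657269 ]
 [-0.99995978 -0.00154022  0.00883595]
 [ 0.00845847  0.16574659  0.9861321 ]] ['frame', 'mtx', 'eye', 'orientation']
```

View pics/scene0.png

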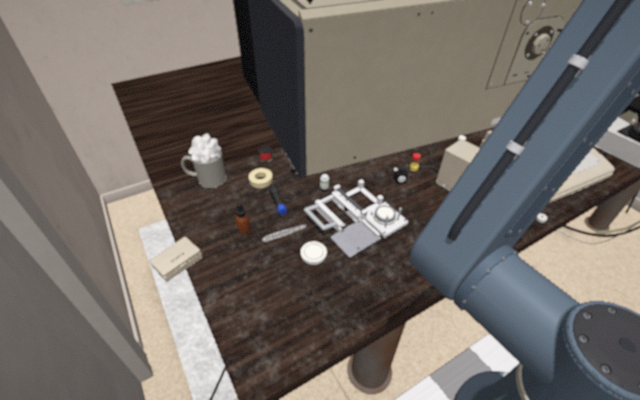

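View pics/top0.png

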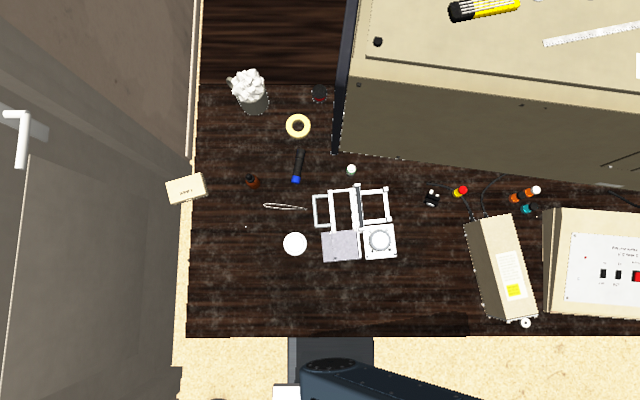

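The scene view shows the dish at (313,252), the stand around (355,215), tweezers at (284,233) and the bottle at (242,222). In the top view the dish is at (295,244), the apron at (341,246), the bay at (380,240), the torch at (298,165) and the objective at (351,169). I'll enlarge both views next.

```bash
cat > h.py <<'E'
from rig import *
import cv2,numpy as np
from scipy.optimize import least_squares
def proj(f,P):
    p=(np.atleast_2d(P)-f['eye'])@np.array(f['orientation']); p=p*[1,-1,-1]
    K=f['mtx']; return np.c_[K[0,0]*p[:,0]/p[:,2]+K[0,2],K[1,1]*p[:,1]/p[:,2]+K[1,2]]
def ray(f,uv):
    K=f['mtx']; d=np.array([(uv[0]-K[0,2])/K[0,0],-(uv[1]-K[1,2])/K[1,1],-1]); return np.array(f['orientation'])@d
def onz(f,uv,z):
    d=ray(f,uv); return f['eye']+d*(z-f['eye'][2])/d[2]
E
python3 - <<'E'
import cv2,numpy as np
a=cv2.imread('pics/top0.png')[175:270,275:405]; b=cv2.imread('pics/scene0.png')[170:270,290:420]
cv2.imwrite('pics/c1.png',cv2.resize(a,None,fx=6,fy=6,interpolation=cv2.INTER_CUBIC))
cv2.imwrite('pics/c2.png',cv2.resize(b,None,fx=6,fy=6,interpolation=cv2.INTER_CUBIC)[:600])
E
```

```text
(no output)
```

View pics/c1.png

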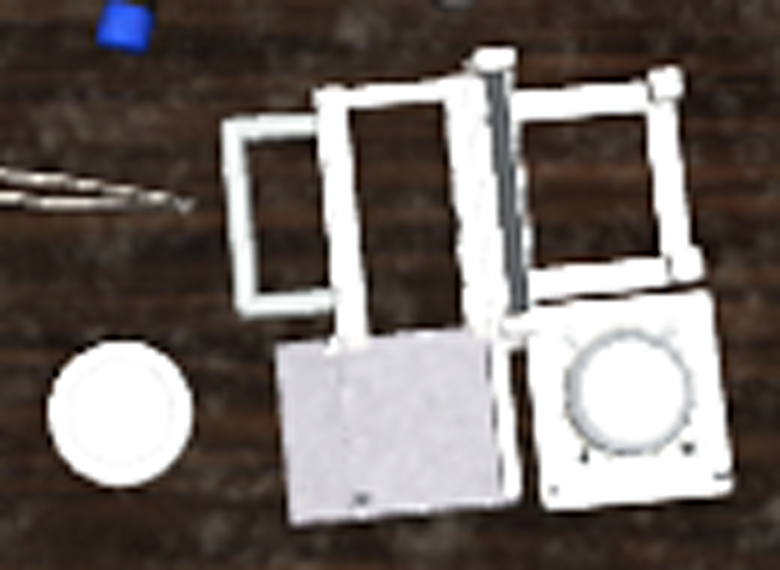

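View pics/c2.png

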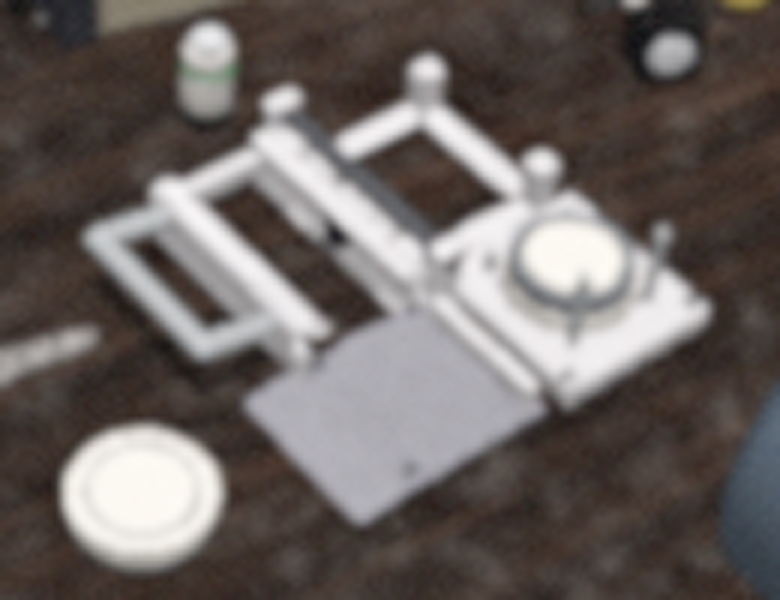

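```bash
cat > fit.py <<'E'
from h import *
import json
T,S=grab_frame("top"),grab_frame("scene")
def c1(u,v): return np.array([(u+.5)/6-.5+275,(v+.5)/6-.5+175])
def c2(u,v): return np.array([(u+.5)/6-.5+290,(v+.5)/6-.5+170])
A=[((-81,110,0),c1(292,524),c2(362,525)),((-1,110,0),c1(276,345),c2(245,403)),((-83,-3,13),c1(545,510),c2(570,407)),((-83,-87,13),c1(733,490),c2(714,310)),((95,125,28.5),c1(222,120),c2(83,238)),((15,125,28.5),c1(241,318),c2(198,360))]
M=np.array([a[0] for a in A],float)
def W(p,M): c,s=np.cos(p[3]),np.sin(p[3]); return M@np.array([[c,s,0],[-s,c,0],[0,0,1]])+p[:3]
def r(p): return np.r_[proj(T,W(p,M))-[a[1] for a in A],proj(S,W(p,M))-[a[2] for a in A]].ravel()
q=least_squares(r,[480,-20,0,0.1],loss='soft_l1'); print(q.x,np.round(r(q.x).reshape(-1,2),1).tolist())
np.save('stand.npy',q.x)
def tri(a,b):
    d1,d2=ray(T,a),ray(S,b); t=np.linalg.lstsq(np.c_[d1,-d2],S['eye']-T['eye'],rcond=None)[0]
    p1,p2=T['eye']+t[0]*d1,S['eye']+t[1]*d2; return (p1+p2)/2,np.linalg.norm(p1-p2)
print('dish top',tri(c1(120,411),c2(142,491)),'lower top',tri(c1(628,389),c2(573,260)))
for n,m in dict(apron=(-38,44.5,4.5),bay=(-38,-45,13),bar=(55,120,28.5),barR=(55,-120,28.5),pocket=(23,45,14)).items(): print(n,W(q.x,np.array([m],float)).round(1))
for n,uv in dict(bottle=(252,183),torchblue=(296,180),torchfar=(301,150),obj=(351,169),mount=(432,198),tw1=(264,205),tw2=(306,209)).items(): print(n,onz(T,uv,15).round())
E
python3 fit.py
```

```text
[ 5.49443473e+02 -7.33253759e+01  3.44543338e+00  7.92836931e-02] [[-0.4, 0.0], [-0.1, 0.1], [-0.0, -0.5], [0.2, 0.2], [0.3, 1.4], [-0.5, -1.9], [-0.2, 0.5], [0.1, 0.5], [0.4, -2.5], [-0.2, 0.0], [1.6, 0.9], [-0.2, -1.0]]
dish top (array([509.51161708, 104.82032493,  21.30804367]), np.float64(0.5132827375703836)) lower top (array([ 517.28553284, -118.77401531,   34.20869756]), np.float64(1.0450008890609275))
apron [[508.  -32.    7.9]]
bay [[ 515.1 -121.2   16.4]]
bar [[594.8  50.7  31.9]]
barR [[ 613.8 -188.6   31.9]]
pocket [[568.8 -26.6  17.4]]
bottle [673. 223.  15.]
torchblue [682. 103.  15.]
torchfar [767.  90.  15.]
obj [712. -48.  15.]
mount [ 631. -268.   15.]
tw1 [613. 189.  15.]
tw2 [601.  75.  15.]
```

Both views agree to about 1 mm across the rays, with a common height bias of about +3 mm: the dish top came out at 21 against 18, and the lower dish's top at 34 against 31. The arm's first move is over to the dish.

apply_moves(rows="0 0 -0.24 0 0 0 87; 0.146 -0.184 0 0 0 0 87; 0.146 -0.184 0 0 0 0 87; 0.146 -0.184 0 0 0 0 87; 0.146 -0.184 0 0 0 0 87")

```text
time_s: 0.82
ee_pos: [245.5, -392.8, 282.5]
eef_rot: [[0.972, 0.233, 0.0], [0.233, -0.972, 0.0], [0.0, 0.0, -1.0]]
contact_force: [0.4, -0.2, -0.0]
width: 87.2
gripper_force: 0.0
```

apply_moves(rows="0.146 -0.184 0 0 0 0 60; 0.146 -0.184 0 0 0 0 60; 0.146 -0.184 0 0 0 0 60; 0.146 -0.184 0 0 0 0 60; 0.146 -0.184 0 0 0 0 60")

```text
time_s: 1.45
ee_pos: [369.3, -126.7, 282.8]
eef_rot: [[0.972, 0.233, 0.001], [0.233, -0.972, -0.0], [0.001, 0.001, -1.0]]
contact_force: [0.5, -0.6, 0.3]
width: 60.0
gripper_force: 0.0
```

apply_moves(rows="0.146 -0.184 0 0 0 0 30; 0.146 -0.184 0 0 0 0 30; 0.146 -0.184 0 0 0 0 30; 0.146 -0.184 0 0 0 0 30; 0 0 0 0 0 0 30")

```text
time_s: 2.08
ee_pos: [468.7, 88.0, 282.5]
eef_rot: [[0.971, 0.24, 0.001], [0.24, -0.971, 0.001], [0.001, -0.001, -1.0]]
contact_force: [-1.2, -0.8, -0.6]
width: 31.1
gripper_force: 0.0
```

apply_moves(rows="0 0 0 0 0 -0.028 30; 0 0 0 0 0 -0.028 30; 0 0 0 0 0 -0.028 30; 0 0 0 0 0 -0.028 30; 0 0 0 0 0 -0.028 30")

```text
time_s: 2.7
ee_pos: [467.0, 83.4, 282.4]
eef_rot: [[0.436, 0.9, -0.001], [0.9, -0.436, -0.0], [-0.001, -0.001, -1.0]]
contact_force: [0.5, 0.6, 0.1]
width: 29.9
gripper_force: 0.0
```

apply_moves(rows="0 0 0 0 0 -0.028 30; 0 0 0 0 0 -0.028 30; 0 0 0 0 0 -0.028 30; 0 0 0 0 0 -0.001 30; 0 0 0 0 0 0 30")

```text
time_s: 3.32
ee_pos: [467.4, 84.0, 282.5]
eef_rot: [[-0.075, 0.997, -0.0], [0.997, 0.075, -0.0], [-0.0, -0.0, -1.0]]
contact_force: [0.0, 0.9, 1.0]
width: 29.8
gripper_force: 0.0
```

```bash
python3 - <<'E'
from h import *
f=grab_frame("wrist"); print(f['mtx'],f['eye'],f['orientation']); 
import pickle; pickle.dump(f,open('w1.pkl','wb'))
cv2.imwrite('pics/w1.png',f['frame'][:,:,::-1])
E
```

```text
[[309.70691629   0.         317.21966702]
 [  0.         309.70691629 194.04399707]
 [  0.           0.           1.        ]] [461.80555055 166.06810821 443.97938878] [[ 9.97157675e-01 -7.19493961e-02 -2.23574395e-02]
 [ 7.53429489e-02  9.51833956e-01  2.97212989e-01]
 [-1.03724936e-04 -2.98052688e-01  9.54549414e-01]]
```

View pics/w1.png

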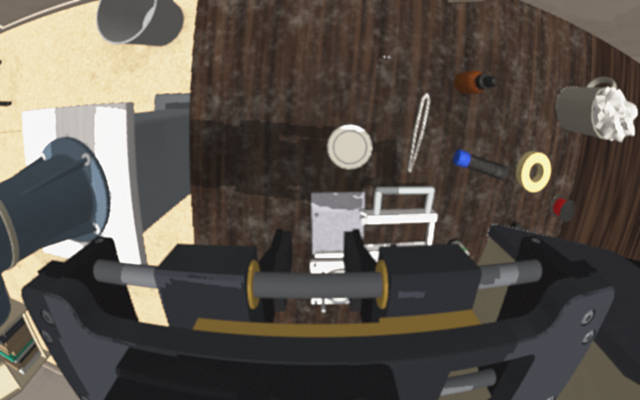

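The wrist view shows the dish at (349,147), the ramp's edge from (311,193) to (363,193), and the bar's outer side from (376,187) to (435,187).

```bash
cat >> h.py <<'E'
def fray(f,uv):
    K=f['mtx']; x=(uv[0]-K[0,2])/K[0,0]; y=(uv[1]-K[1,2])/K[1,1]; r=np.hypot(x,y); s=np.sin(r)/max(r,1e-9)
    return np.array(f['orientation'])@np.array([x*s,-y*s,-np.cos(r)])
def fonz(f,uv,z):
    d=fray(f,uv); return f['eye']+d*(z-f['eye'][2])/d[2]
def st(p): # world -> stand
    x,y,_,a=np.load('stand.npy'); d=np.array(p)[:2]-[x,y]; c,s=np.cos(a),np.sin(a); return np.array([c*d[0]+s*d[1],-s*d[0]+c*d[1]])
E
python3 - <<'E'
from h import *
import pickle; f=pickle.load(open('w1.pkl','rb'))
g=cv2.cvtColor(f['frame'],cv2.COLOR_RGB2GRAY)[110:185,315:385]; _,m=cv2.threshold(g,120,255,0)
c=max(cv2.findContours(m,0,1)[0],key=cv2.contourArea); e=cv2.fitEllipse(c); print(e)
for n,uv,z in (('dish',(e[0][0]+315,e[0][1]+110),11),('rampN',(311,193),0),('rampF',(363,193),0),('barN',(376,187),28.5),('barF',(435.5,187),28.5)):
    p=fonz(f,uv,z); print(n,p.round(1),st(p).round(1))
E
```

```text
((34.407772064208984, 36.26398849487305), (43.81277847290039, 44.1112174987793), 29.040945053100586)
dish [512.  105.2  11. ] [-23.2 180.9]
rampN [462.8  28.8   0. ] [-78.3 108.6]
rampF [541.1  34.7   0. ] [  0.2 108.3]
barN [553.5  53.4  28.5] [ 14.1 126. ]
barF [643.8  60.6  28.5] [104.6 126. ]
```

apply_moves(rows="0.14 0.09 0 0 0 0.001 30; 0.14 0.09 0 0 0 0 30; 0 0 0.22 0 0 0 30; 0 0 0.22 0 0 0 30; 0 0 0.22 0 0 0 30")

```text
time_s: 4.0
ee_pos: [507.7, 157.9, 116.3]
eef_rot: [[-0.071, 0.997, 0.002], [0.997, 0.071, 0.0], [-0.0, 0.002, -1.0]]
contact_force: [0.4, 0.1, -0.1]
width: 29.9
gripper_force: 0.0
```

apply_moves(rows="0 0 0.22 0 0 0 30; 0 0 0.14 0 0 0 30; 0 0 0.06 0 0 0 30; 0 0 0 0 0 0 30; 0 0 0 0 0 0 30")

```text
time_s: 4.62
ee_pos: [508.5, 158.0, 13.9]
eef_rot: [[-0.072, 0.997, 0.003], [0.997, 0.072, 0.0], [0.0, 0.003, -1.0]]
contact_force: [-0.4, 0.5, 0.8]
width: 30.1
gripper_force: 0.0
```

apply_moves(rows="0 0 0.018 0 0 -0.0015 30; -0.05 0 0 0 0 0 30; -0.04 -0.004 0 0 0 0 30; -0.04 -0.008 0 0 0 0 30; -0.04 -0.008 0 0 0 0 30")

```text
time_s: 5.25
ee_pos: [505.9, 114.3, 8.3]
eef_rot: [[-0.081, 0.997, 0.001], [0.997, 0.081, 0.0], [0.0, 0.001, -1.0]]
contact_force: [0.4, 1.8, 1.5]
width: 29.8
gripper_force: 0.9
```

apply_moves(rows="-0.04 -0.008 0 0 0 0 30; -0.04 -0.008 0 0 0 0 30; -0.04 -0.008 0 0 0 0 30; -0.04 -0.008 0 0 0 0 30; -0.04 -0.008 0 0 0 0 30")

```text
time_s: 5.88
ee_pos: [499.7, 63.7, 8.0]
eef_rot: [[-0.082, 0.997, -0.0], [0.997, 0.082, -0.0], [-0.0, -0.0, -1.0]]
contact_force: [1.1, 1.6, 0.3]
width: 29.9
gripper_force: 0.8
```

```bash
cat > look.py <<'E'
from h import *
import sys
s=read_state(); print('TCP',s['ee_pos'].round(1) if hasattr(s['ee_pos'],'round') else s['ee_pos'],'stand',st(s['ee_pos']).round(1))
ims=[]
for n in ("top","scene"):
    f=grab_frame(n); u,v=proj(f,np.r_[513,-30,15])[0].astype(int)
    u-=65;v-=50; ims.append(cv2.resize(f['frame'][v:v+95,u:u+130,::-1],None,fx=6,fy=6,interpolation=cv2.INTER_CUBIC)); print(n,u,v)
im=np.vstack([cv2.resize(i,(400,292)) for i in ims]) if len(sys.argv)>2 else ims[int(0)]
cv2.imwrite(f'pics/{sys.argv[1]}.png',im if len(sys.argv)>2 else im); 
E
python3 look.py a1 both
```

```text
TCP [499.7  63.7   8. ] stand [-38.8 140.6]
top 280 191
scene 292 181
```

View pics/a1.png

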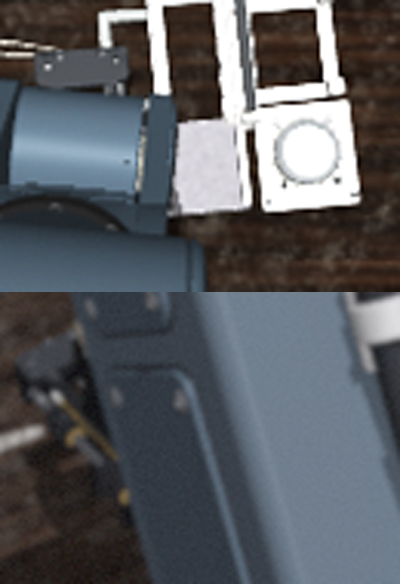

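The arm hides the dish in both fixed views, but the steady 1.6 N push force says it is still in the fingers. I'll push on towards the fence.

apply_moves(rows="-0.04 -0.007 -0.01 0 0 0 30; -0.04 -0.007 0 0 0 0 30; -0.04 -0.007 0 0 0 0 30; -0.04 -0.007 0 0 0 0 30; -0.04 -0.007 0 0 0 0 30")

```text
time_s: 6.6
ee_pos: [495.2, 13.1, 10.6]
eef_rot: [[-0.082, 0.997, -0.0], [0.997, 0.082, -0.0], [-0.0, -0.0, -1.0]]
contact_force: [0.7, 0.9, -0.0]
width: 29.9
gripper_force: 0.6
```

```bash
python3 - <<'E'
from h import *
s=read_state(); print(st(s['ee_pos']))
f=grab_frame("wrist"); d=f['frame'][130:330,180:500,::-1]; cv2.imwrite('pics/w2.png',cv2.resize(d,None,fx=2.5,fy=2.5))
E
```

```text
[-47.21907588  90.44446588]
```

View pics/w2.png

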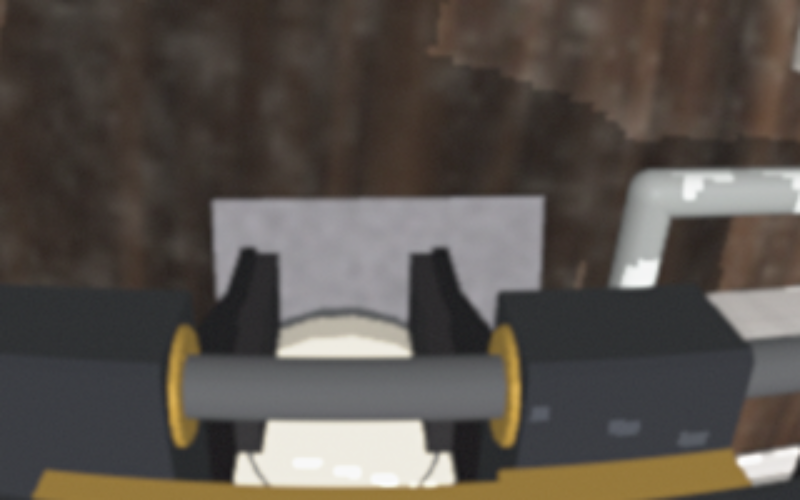

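The wrist view shows the lidded dish nestled between the fingers, centred at about (345,400) in the crop, on the apron with the ramp behind it. I'll push it gently until it touches the fence.

apply_moves(rows="-0.015 0 0 0 0 0 30; -0.012 0 0 0 0 0 30; -0.008 0 0 0 0 0 30; 0 0 0 0 0 0 30")

```text
time_s: 7.15
ee_pos: [496.0, 5.1, 10.5]
eef_rot: [[-0.082, 0.997, -0.0], [0.997, 0.082, -0.0], [-0.0, -0.0, -1.0]]
contact_force: [-0.1, -0.5, 0.6]
width: 30.2
gripper_force: 0.0
```

apply_moves(rows="-0.008 0 0 0 0 0 30; 0 0 0 0 0 0 30; -0.006 0 0 0 0 0 30; 0 0 0 0 0 0 30")

```text
time_s: 7.65
ee_pos: [495.6, 3.1, 10.5]
eef_rot: [[-0.081, 0.997, -0.001], [0.997, 0.081, 0.002], [0.002, -0.001, -1.0]]
contact_force: [-0.1, 9.1, 0.9]
width: 29.8
gripper_force: 3.8
```

The 9 N reading means the dish is against the fence. I'll back off, rise, and go round behind the dish.

apply_moves(rows="0.06 0 0 0 0 0 30; 0 0 -0.2 0 0 0 30; 0 0 -0.2 0 0 0 20; -0.106 -0.11 0 0 0 0 10; -0.106 -0.11 0 0 0 0 10")

```text
time_s: 8.28
ee_pos: [444.8, -41.1, 111.5]
eef_rot: [[-0.084, 0.996, 0.003], [0.996, 0.084, -0.002], [-0.002, 0.003, -1.0]]
contact_force: [-1.0, -0.7, -0.5]
width: 12.3
gripper_force: 0.0
```

apply_moves(rows="0 0 0 0 0 0.0278 10; 0 0 0 0 0 0.0278 10; 0 0 0 0 0 0.0278 10; 0 0 0 0 0 0.0278 10; 0 0 0 0 0 0.0278 10")

```text
time_s: 8.9
ee_pos: [444.6, -40.6, 110.6]
eef_rot: [[0.715, 0.699, 0.0], [0.699, -0.715, -0.001], [-0.0, 0.001, -1.0]]
contact_force: [-0.2, -0.7, -0.6]
width: 10.0
gripper_force: 0.0
```

apply_moves(rows="0 0 0 0 0 0.0278 10; 0 0 0 0 0 0.0278 10; 0 0 0 0 0 0.0278 10; 0 0 0 0 0 0.0278 10; 0 0 0 0 0 0 10")

```text
time_s: 9.52
ee_pos: [444.6, -40.5, 110.6]
eef_rot: [[0.997, 0.083, 0.0], [0.083, -0.997, -0.0], [0.0, 0.0, -1.0]]
contact_force: [-0.1, -0.9, 0.4]
width: 10.0
gripper_force: 0.0
```

```bash
python3 - <<'E'
from h import *
s=read_state(); print(s['ee_pos'],st(s['ee_pos']),s['eef_rot'][:,0] if hasattr(s['eef_rot'],'shape') else s['eef_rot'],s['width'])
f=grab_frame("wrist"); cv2.imwrite('pics/w3.png',f['frame'][:,:,::-1]); import pickle; pickle.dump(f,open('w3.pkl','wb'))
E
```

```text
[444.5847683  -40.52950778 110.6061999 ] [-101.93185663   40.99772463] [9.96538485e-01 8.31326290e-02 1.20636042e-04] 9.983451838046104
```

View pics/w3.png

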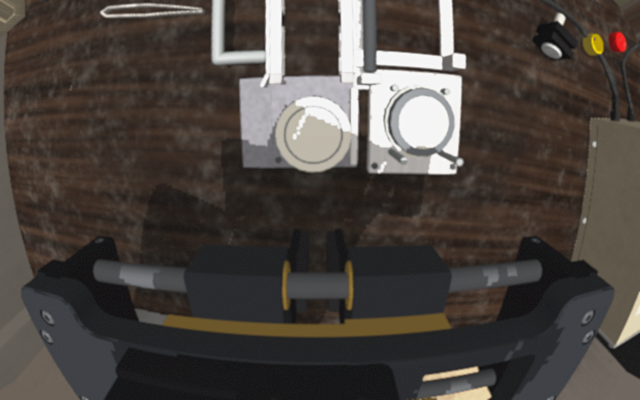

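The wrist view shows the dish on the apron touching the fence, with its centre at (313,133), and the leaf mouth clear ahead of it. I'll centre behind it, descend and push it in.

apply_moves(rows="0 -0.014 0.2 0 0 0 10; 0 0 0.2 0 0 0 10; 0 0 0 0 0 0 10; 0.04 0 0 0 0 0 10; 0.04 0 0 0 0 0 10")

```text
time_s: 10.2
ee_pos: [465.7, -35.7, 12.8]
eef_rot: [[0.997, 0.081, 0.003], [0.081, -0.997, -0.001], [0.003, 0.001, -1.0]]
contact_force: [-1.4, 0.6, -0.1]
width: 9.8
gripper_force: 0.9
```

apply_moves(rows="0.04 0 0 0 0 0 10; 0.04 0 0 0 0 0 10; 0.04 0 0 0 0 0 10; 0.04 0 0 0 0 0 10; 0.04 0 0 0 0 0 10")

```text
time_s: 10.82
ee_pos: [514.6, -31.5, 10.5]
eef_rot: [[0.997, 0.08, -0.0], [0.08, -0.997, 0.0], [-0.0, -0.0, -1.0]]
contact_force: [-2.9, 0.7, 1.7]
width: 10.1
gripper_force: 1.3
```

```bash
python3 - <<'E'
from h import *
s=read_state(); print(s['ee_pos'],st(s['ee_pos']),s['contact_force'])
E
```

```text
[514.56630967 -31.51232897  10.46274656] [-31.4559822   44.44399363] [-2.9419147   0.66615114  1.67445746]
```

14.5 mm remain to the predicted home position, so I'll take it slowly from here.

apply_moves(rows="0.02 0 0 0 0 0 10; 0.02 0 0 0 0 0 10; 0.01 0 0 0 0 0 10; 0 0 0 0 0 0 10")

```text
time_s: 11.32
ee_pos: [527.2, -30.7, 10.5]
eef_rot: [[0.997, 0.081, 0.001], [0.081, -0.997, -0.0], [0.001, 0.0, -1.0]]
contact_force: [-1.5, 1.2, 0.3]
width: 10.3
gripper_force: 0.5
```

apply_moves(rows="0.008 0 0 0 0 0 10; 0 0 0 0 0 0 10")

```text
time_s: 11.58
ee_pos: [528.6, -30.4, 10.5]
eef_rot: [[0.997, 0.08, 0.0], [0.08, -0.997, -0.0], [0.0, 0.0, -1.0]]
contact_force: [-1.5, 1.6, 0.2]
width: 9.9
gripper_force: 0.6
```

apply_moves(rows="0.006 0 0 0 0 0 10; 0 0 0 0 0 0 10; 0.006 0 0 0 0 0 10; 0 0 0 0 0 0 10")

```text
time_s: 12.08
ee_pos: [531.2, -30.0, 10.4]
eef_rot: [[0.997, 0.081, -0.001], [0.081, -0.997, 0.0], [-0.001, -0.0, -1.0]]
contact_force: [-1.4, 1.2, 0.5]
width: 10.3
gripper_force: 1.1
```

apply_moves(rows="0.006 0 0 0 0 0 10; 0 0 0 0 0 0 10; 0 0 0 0 0 0 10")

```text
time_s: 12.45
ee_pos: [531.7, -29.7, 10.3]
eef_rot: [[0.997, 0.081, -0.003], [0.081, -0.997, 0.001], [-0.003, -0.001, -1.0]]
contact_force: [-4.9, 1.6, 0.4]
width: 10.2
gripper_force: 2.5
```

apply_moves(rows="0.006 0 0 0 0 0 10; 0 0 0 0 0 0 10; 0 0 0 0 0 0 10")

```text
time_s: 12.82
ee_pos: [532.0, -29.5, 10.3]
eef_rot: [[0.997, 0.081, -0.005], [0.081, -0.997, 0.001], [-0.005, -0.001, -1.0]]
contact_force: [-6.1, 1.1, 1.8]
width: 10.0
gripper_force: 3.5
```

The dish is home: it stopped with a firm 6 N, about 3 mm further in x than my first stand estimate, as the wrist view had also suggested. The bar is next.

apply_moves(rows="-0.068 0 0 0 0 0 10; 0 0 -0.2 0 0 0 10; 0 0 -0.2 0 0 0 30; 0.116 -0.099 0 0 0 0 30; 0.116 -0.099 0 0 0 0 30")

```text
time_s: 13.45
ee_pos: [575.7, 22.2, 112.9]
eef_rot: [[0.997, 0.079, 0.01], [0.079, -0.997, -0.002], [0.009, 0.002, -1.0]]
contact_force: [0.2, 0.3, -1.0]
width: 27.6
gripper_force: 0.0
```

apply_moves(rows="0.116 -0.099 0 0 0 0 30; 0 0 0 0 0 0 30; 0 0 0 0 0 0 30")

```text
time_s: 13.82
ee_pos: [599.0, 49.3, 110.8]
eef_rot: [[0.997, 0.081, 0.002], [0.081, -0.997, -0.001], [0.002, 0.001, -1.0]]
contact_force: [-0.3, 0.4, -0.1]
width: 29.9
gripper_force: 0.0
```

```bash
python3 - <<'E'
from h import *
a=np.load('stand.npy'); a[0]=552.4;a[1]=-73.7;a[2]=0; np.save('stand.npy',a)
s=read_state(); print(s['ee_pos'],st(s['ee_pos']),s['qpos'])
f=grab_frame("wrist"); cv2.imwrite('pics/w4.png',f['frame'][:,:,::-1]); import pickle; pickle.dump(f,open('w4.pkl','wb'))
E
```

```text
[598.96482421  49.29719849 110.76281805] [ 56.16000886 118.92286196] [-5.92782370e+00  3.65772353e+01  9.12082713e+01 -2.56666485e-02
  5.20975192e+01  7.94571011e+01]
```

View pics/w4.png

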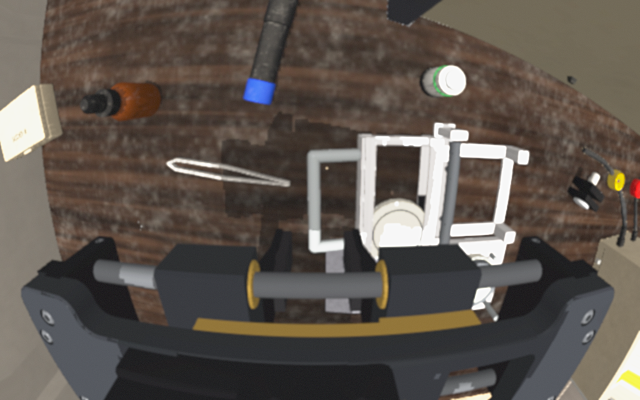

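The wrist view shows the dish inside the leaf at (398,225) and the bar at x≈314, rows 155–248. A check of the bar's position follows.

```bash
python3 - <<'E'
from h import *
import pickle; f=pickle.load(open('w4.pkl','rb'))
for uv,z in (((314,160),28.5),((315,203),28.5),((315,245),28.5),((398,225),23)):
    p=fonz(f,uv,z); print(p.round(1),st(p).round(1))
g=f['frame'][203,295:335].mean(1); print(g.round())
T=grab_frame('top'); cv2.imwrite('pics/t.png',T['frame'][:,:,::-1])
E
```

```text
[634.1  54.6  28.5] [ 91.6 121.5]
[597.9  51.   28.5] [ 55.2 120.7]
[559.   47.9  28.5] [ 16.2 120.7]
[581.1 -24.7  23. ] [32.5 46.6]
[ 36.  38.  40.  40.  40.  42.  40.  41.  38.  38.  40.  46.  75. 115.
 148. 165. 172. 177. 178. 179. 178. 176. 170. 162. 143. 102.  61.  44.
  45.  45.  45.  43.  42.  40.  40.  42.  40.  43.  45.  44.]
```

The bar is where expected. I'll descend and grip it.

apply_moves(rows="0 -0.006 0.2 0 0 0 30; 0 0 0.15 0 0 0 30; 0 0 0.055 0 0 0 30; 0 0 0 0 0 0 30; 0 0 0 0 0 0 30")

```text
time_s: 14.55
ee_pos: [599.4, 50.8, 10.7]
eef_rot: [[0.997, 0.08, 0.003], [0.08, -0.997, -0.0], [0.003, 0.001, -1.0]]
contact_force: [-0.1, -0.2, -0.2]
width: 29.6
gripper_force: 0.0
```

apply_moves(rows="0 0 0 0 0 0 0; 0 0 0 0 0 0 0; 0 0 0 0 0 0 0; 0 0 0 0 0 0 0", newtons=12)

```text
time_s: 15.05
ee_pos: [598.5, 52.2, 10.0]
eef_rot: [[0.997, 0.08, 0.001], [0.08, -0.997, 0.001], [0.001, -0.001, -1.0]]
contact_force: [-0.5, 5.0, 3.8]
width: 9.1
gripper_force: 12.0
```

apply_moves(rows="0 0.007 -0.083 0 0 0 0; 0 0.022 -0.081 0 0 0 0; 0 0.035 -0.076 0 0 0 0; 0 0.048 -0.068 0 0 0 0; 0 0.059 -0.059 0 0 0 0")

```text
time_s: 15.68
ee_pos: [602.1, 12.6, 103.0]
eef_rot: [[0.997, 0.079, 0.002], [0.079, -0.997, 0.007], [0.002, -0.006, -1.0]]
contact_force: [1.0, 11.7, 8.6]
width: 9.6
gripper_force: 12.0
```

```bash
python3 - <<'E'
from h import *
s=read_state(); p=st(s['ee_pos']); z=s['ee_pos'][2]+19-28.5; print(p,z,np.hypot(p[1],z),np.degrees(np.arctan2(z,p[1])),s['contact_force'],s['width'])
E
```

```text
[56.3572836  82.05011105] 93.45013278054144 124.35894837303593 48.71655764494917 [ 0.9794594  11.7102204   8.63295229] 9.643964041922258
```

apply_moves(rows="0 -0.006 0 0 0 0 0; 0 0 0 0 0 0 0")

```text
time_s: 15.92
ee_pos: [602.2, 12.6, 102.9]
eef_rot: [[0.997, 0.079, 0.003], [0.079, -0.997, 0.004], [0.003, -0.004, -1.0]]
contact_force: [-0.4, 9.8, 9.3]
width: 9.4
gripper_force: 12.0
```

```bash
python3 - <<'E'
from h import *
s=read_state(); p=st(s['ee_pos']); z=s['ee_pos'][2]+19-28.5; print(p,z,np.hypot(p[1],z),np.degrees(np.arctan2(z,p[1])),s['contact_force'],s['width'])
E
```

```text
[56.44320249 82.0638254 ] 93.41337275792048 124.34037819549351 48.70063274303109 [-0.43219     9.78487738  9.30662842] 9.356716911888418
```

apply_moves(rows="0 -0.012 -0.01 0 0 0 0; 0 0 0 0 0 0 0")

```text
time_s: 16.18
ee_pos: [602.1, 12.4, 103.4]
eef_rot: [[0.997, 0.081, 0.002], [0.081, -0.997, -0.001], [0.002, 0.001, -1.0]]
contact_force: [2.9, -1.1, -2.3]
width: 9.8
gripper_force: 12.0
```

```bash
python3 - <<'E'
from h import *
s=read_state(); p=st(s['ee_pos']); z=s['ee_pos'][2]+19-28.5; print(p,z,np.hypot(p[1],z),np.degrees(np.arctan2(z,p[1])),s['contact_force'],s['width'])
E
```

```text
[56.39843505 81.87935685] 93.85033821303769 124.54764173313272 48.89705729256672 [ 2.9490691  -1.06510933 -2.31580777] 9.760908994282886
```

apply_moves(rows="0 0.079 -0.057 0 0 0 0; 0 0.076 -0.035 0 0 0 0; 0 0.081 -0.022 0 0 0 0; 0 0.083 -0.007 0 0 0 0; 0 0.083 0.007 0 0 0 0", newtons=15)

```text
time_s: 16.8
ee_pos: [610.3, -89.0, 132.5]
eef_rot: [[0.997, 0.08, 0.002], [0.08, -0.997, -0.001], [0.002, 0.001, -1.0]]
contact_force: [5.6, 2.2, 1.8]
width: 9.1
gripper_force: 15.0
```

```bash
cat > b.py <<'E'
from h import *
s=read_state(); p=st(s['ee_pos'])-[0,2.1]; z=s['ee_pos'][2]-13.5; print(p,z,np.hypot(p[1],z),np.degrees(np.arctan2(z,p[1])),s['contact_force'],s['width'])
E
python3 b.py
```

```text
[ 56.48788197 -21.95841288] 118.99137225994309 121.00048995095534 100.4556134524336 [5.5881072  2.20810797 1.84401968] 9.110614147651743
```

apply_moves(rows="0 0.081 0.022 0 0 0 0; 0 0.076 0.035 0 0 0 0; 0 0.068 0.048 0 0 0 0; 0 0.059 0.059 0 0 0 0; 0 0.048 0.068 0 0 0 0")

```text
time_s: 17.42
ee_pos: [616.1, -171.0, 72.6]
eef_rot: [[0.997, 0.08, -0.0], [0.08, -0.997, -0.0], [-0.0, 0.0, -1.0]]
contact_force: [5.5, 1.8, 0.9]
width: 9.2
gripper_force: 15.0
```

```bash
python3 b.py
```

```text
[  55.75647402 -104.17099038] 59.11417568337001 119.77512681056669 150.42627992973047 [5.47900184 1.82626394 0.94999981] 9.18764616457052
```

apply_moves(rows="0 0.035 0.076 0 0 0 0; 0 0.022 0.081 0 0 0 0; 0 0.007 0.065 0 0 0 0; 0 0 0.012 0 0 0 0; 0 0 0 0 0 0 0")

```text
time_s: 18.05
ee_pos: [617.3, -187.0, 13.9]
eef_rot: [[0.997, 0.082, -0.0], [0.082, -0.997, -0.002], [-0.0, 0.002, -1.0]]
contact_force: [3.3, -6.1, -0.9]
width: 9.0
gripper_force: 15.0
```

```bash
python3 b.py
```

```text
[  55.71708055 -120.16342267] 0.40904171128758904 120.16411886581177 179.80496333527785 [ 3.32059321 -6.11927743 -0.87186488] 9.024416512412829
```

apply_moves(rows="0 -0.003 0.008 0 0 0 0; 0 0 0 0 0 0 0")

```text
time_s: 18.3
ee_pos: [617.3, -187.0, 12.4]
eef_rot: [[0.997, 0.082, 0.0], [0.082, -0.997, -0.003], [-0.0, 0.003, -1.0]]
contact_force: [2.6, -7.0, -0.6]
width: 9.4
gripper_force: 15.0
```

apply_moves(rows="0 0 0 0 0 0 28; 0 0 0 0 0 0 28; 0 0 0 0 0 0 28; 0 0 -0.2 0 0 0 28; 0 0 -0.2 0 0 0 28")

```text
time_s: 18.92
ee_pos: [615.6, -183.9, 113.1]
eef_rot: [[0.997, 0.081, -0.005], [0.081, -0.997, 0.002], [-0.004, -0.003, -1.0]]
contact_force: [0.2, 0.7, -0.7]
width: 27.8
gripper_force: 0.0
```

```bash
python3 - <<'E'
from h import *
s=read_state(); print(s['ee_pos'],st(s['ee_pos']),s['width'])
f=grab_frame("wrist"); cv2.imwrite('pics/w5.png',f['frame'][:,:,::-1]); import pickle; pickle.dump(f,open('w5.pkl','wb'))
E
```

```text
[ 615.60462604 -183.91921967  113.12926223] [  54.27664629 -114.87883532] 27.81140336070604
```

The leaf is over, with the bar at 179.8° and resting. Next I'll close the fingers and move over the window.

apply_moves(rows="0.047 -0.144 0 0 0 0 0; 0.048 -0.144 0 0 0 0 0; 0 0 0 0 0 0 0; 0 0 0 0 0 0 0; 0 0 0 0 0 0 0", newtons=10)

```text
time_s: 19.6
ee_pos: [634.7, -112.3, 113.3]
eef_rot: [[0.997, 0.079, -0.001], [0.079, -0.997, -0.0], [-0.001, -0.0, -1.0]]
contact_force: [-0.8, -0.2, -0.3]
width: 0.1
gripper_force: 0.0
```

```bash
python3 - <<'E'
from h import *
s=read_state(); print(s['ee_pos'],st(s['ee_pos']),s['width'])
f=grab_frame("wrist"); im=f['frame'][:,:,::-1].copy(); cv2.imwrite('pics/w6.png',im)
T=grab_frame("top"); u,v=proj(T,np.r_[560,-60,30])[0].astype(int); c=T['frame'][v-45:v+45,u-50:u+60,::-1]
c=cv2.resize(c,None,fx=4,fy=4,interpolation=cv2.INTER_CUBIC)
w=cv2.resize(im[0:260,150:500],None,fx=1.0,fy=1.0); H=np.zeros((600,800,3),np.uint8)
S=grab_frame("scene"); u,v=proj(S,np.r_[560,-80,30])[0].astype(int); k=cv2.resize(S['frame'][max(v-50,0):v+40,u-60:u+50,::-1],None,fx=3,fy=3)
H[:260,:350]=w; H[:k.shape[0],360:360+k.shape[1]]=k; H[270:270+330,:440]=c[:330,:440]; cv2.imwrite('pics/m.png',H)
E
```

```text
[ 634.71500477 -112.31756915  113.27695827] [ 78.99789128 -45.01566206] 0.11942752300759
```

View pics/m.png

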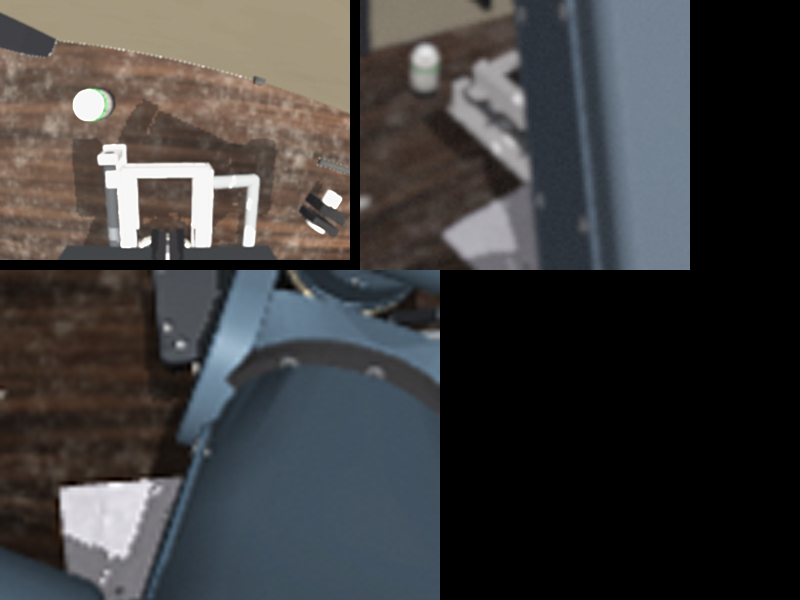

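The wrist crop shows the leaf lying to the right, with rails at crop x≈137 and x≈192 (row 225), the crossbar at row 170, and the dish just behind the finger tips at about row 235. I'll compute the slot's middle from this.

```bash
python3 - <<'E'
from h import *
s=read_state()
im=cv2.imread('pics/w6.png'); f=grab_frame('wrist')
for r in (190,205,220):
    g=im[r,250:380].mean(1); d=np.diff(cv2.GaussianBlur(g[None],(3,1),0)[0]); 
    L=250+np.argmin(d[:45])+.5; R=250+60+np.argmax(d[60:])+.5
    for z in (56,):
        a,b=st(fonz(f,(L,r),z)),st(fonz(f,(R,r),z)); print(r,L,R,a.round(1),b.round(1),((a+b)/2).round(1))
E
```

```text
190 287.5 341.5 [ 96.8 -23.1] [ 96.8 -63. ] [ 96.8 -43.1]
205 287.5 341.5 [ 85.  -22.7] [ 85.1 -63.3] [ 85. -43.]
220 288.5 340.5 [ 72.9 -23.1] [ 72.9 -62.9] [ 72.9 -43. ]
```

apply_moves(rows="0 -0.008 0.18 0 0 0 0; 0 0 0.06 0 0 0 0; 0 0 0.04 0 0 0 0; 0 0 0.028 0 0 0 0; 0 0 0 0 0 0 0")

```text
time_s: 20.42
ee_pos: [635.2, -109.5, 36.7]
eef_rot: [[0.997, 0.08, 0.0], [0.08, -0.997, -0.0], [0.0, 0.0, -1.0]]
contact_force: [0.3, 0.4, 0.4]
width: 0.4
gripper_force: 0.0
```

apply_moves(rows="-0.02 0 0 0 0 0 0; -0.02 0 0 0 0 0 0; -0.01 0 0 0 0 0 0; 0 0 0 0 0 0 0")

```text
time_s: 20.92
ee_pos: [622.3, -110.4, 36.8]
eef_rot: [[0.997, 0.08, 0.0], [0.08, -0.997, -0.0], [0.0, 0.0, -1.0]]
contact_force: [-0.1, 0.4, 0.2]
width: 0.1
gripper_force: 0.0
```

apply_moves(rows="-0.02 0 0 0 0 0 0; -0.02 0 0 0 0 0 0; -0.02 0 0 0 0 0 0; -0.02 0 0 0 0 0 0; -0.02 0 0 0 0 0 0")

```text
time_s: 21.55
ee_pos: [597.6, -112.6, 36.7]
eef_rot: [[0.997, 0.08, 0.001], [0.08, -0.997, -0.0], [0.001, 0.0, -1.0]]
contact_force: [1.4, -0.1, 0.2]
width: 0.5
gripper_force: 0.6
```

apply_moves(rows="-0.02 0 0 0 0 0 0; -0.02 0 0 0 0 0 0; -0.02 0 0 0 0 0 0; -0.02 0 0 0 0 0 0; -0.01 0 0 0 0 0 0")

```text
time_s: 22.18
ee_pos: [574.1, -113.9, 36.3]
eef_rot: [[0.997, 0.081, -0.002], [0.081, -0.997, 0.001], [-0.002, -0.001, -1.0]]
contact_force: [0.3, 0.5, -0.0]
width: 0.8
gripper_force: 0.2
```

```bash
python3 - <<'E'
from h import *
s=read_state(); print(st(s['ee_pos']),s['contact_force'])
E
```

```text
[ 18.46556277 -41.80859319] [ 0.2692163   0.52754695 -0.02065672]
```

apply_moves(rows="-0.012 0 0 0 0 0 0; -0.012 0 0 0 0 0 0; -0.012 0 0 0 0 0 0; -0.008 0 0 0 0 0 0; 0 0 0 0 0 0 0")

```text
time_s: 22.8
ee_pos: [563.9, -115.1, 36.6]
eef_rot: [[0.997, 0.08, -0.0], [0.08, -0.997, 0.0], [-0.0, -0.0, -1.0]]
contact_force: [-0.1, 0.4, -0.1]
width: 0.4
gripper_force: 0.0
```

apply_moves(rows="-0.008 0 0 0 0 0 0; 0 0 0 0 0 0 0; -0.006 0 0 0 0 0 0; 0 0 0 0 0 0 0")

```text
time_s: 23.3
ee_pos: [560.6, -115.4, 36.6]
eef_rot: [[0.997, 0.08, -0.0], [0.08, -0.997, 0.0], [-0.0, -0.0, -1.0]]
contact_force: [-0.1, -0.5, 0.1]
width: 0.4
gripper_force: 0.1
```

apply_moves(rows="-0.006 0 0 0 0 0 0; -0.006 0 0 0 0 0 0")

```text
time_s: 23.55
ee_pos: [559.4, -116.3, 36.9]
eef_rot: [[0.997, 0.08, 0.004], [0.08, -0.997, -0.001], [0.004, 0.002, -1.0]]
contact_force: [3.6, 0.1, -0.9]
width: 0.3
gripper_force: 1.8
```

apply_moves(rows="-0.006 0 0 0 0 0 0; 0 0 0 0 0 0 0")

```text
time_s: 23.8
ee_pos: [559.1, -117.0, 37.4]
eef_rot: [[0.997, 0.08, 0.006], [0.08, -0.997, -0.002], [0.006, 0.003, -1.0]]
contact_force: [5.2, -0.5, -0.8]
width: 0.6
gripper_force: 2.4
```

```bash
python3 - <<'E'
from h import *
s=read_state(); print(st(s['ee_pos']),s['contact_force'])
E
```

```text
[  3.25634744 -43.67831521] [ 5.17726928 -0.45601349 -0.8302759 ]
```

The push stopped with 5 N at x≈3.3, which is where the tall pins should stop the dish. I'll retract and check.

apply_moves(rows="0.02 0 0 0 0 0 0; 0.06 0 0 0 0 0 0; 0 0 -0.1 0 0 0 0; 0 0 -0.2 0 0 0 0; 0 0 -0.2 0 0 0 0")

```text
time_s: 24.42
ee_pos: [573.9, -113.1, 161.7]
eef_rot: [[0.997, 0.081, -0.006], [0.081, -0.997, 0.002], [-0.006, -0.003, -1.0]]
contact_force: [0.7, -0.2, -0.6]
width: 0.4
gripper_force: 0.0
```

apply_moves(rows="-0.1 -0.2 -0.1 0 0 0 0; -0.1 -0.2 -0.1 0 0 0 0; 0 -0.24 0 0 0 0 0; 0 -0.24 0 0 0 0 0; 0 0 0 0 0 0 0")

```text
time_s: 25.05
ee_pos: [505.4, 105.0, 211.1]
eef_rot: [[0.996, 0.087, -0.005], [0.087, -0.996, 0.001], [-0.005, -0.001, -1.0]]
contact_force: [0.7, -0.8, 0.8]
width: 0.7
gripper_force: 0.0
```

```bash
python3 - <<'E'
from h import *
s=read_state(); print(s['ee_pos'],s['time_s'])
T,W,S=grab_frame('top'),grab_frame('wrist'),grab_frame('scene')
P=np.array([517.3,-118.8,49.]); u,v=proj(T,P)[0].astype(int)
for n,f in (('top',T),('scene',S)):
    u,v=proj(f,P)[0].round().astype(int); g=cv2.cvtColor(f['frame'],cv2.COLOR_RGB2GRAY)
    g=g[v-16:v+17,u-16:u+17]; print(n,u,v); print('\n'.join(''.join('%3x'%x for x in r[::1]) for r in g))
E
```

```text
[505.35575883 104.96638937 211.0544108 ] 25.05
top 380 239
 ff e1 fe ff ff ff ff f8 de dd d7 d5 d4 d4 c4 a2 79 61 32 10  b  0  0 c0 b0 fd ff fb f7 bc 45 1e 23
 ff ed fa fd ff ff ff ac 18 13  3  1 16 2a 4e 60 ac d5 e8 fd ff ff ff f4 fb ff ff db 9d ff e4 4c 1e
 de 8a e1 fa fe fd fe ff ff ff ff ff ff ff ff ff ff ff ff ff ff ff ff fc fd fe ff ec 85 bd ff c9 21
 d0 93 bc fa fd f9 fe ff ff ff ff ff ff ff ff ff ff ff ff ff ff ff ff f6 f9 fd ff f1 a6 6c f1 ff a3
 ff ff f7 fc fd fd ff ff ff ff ff ff ff ff ff ff ff ff ff ff ff ff ff f2 f8 fd ff ff f2 7d 76 aa 6d
 ff ff f6 fa fd fe ff ff ff ff ff ff ff ff ff ff ff ff ff ff ff ff fa f4 fe ff ff ff ff d1 33 2e 2f
 ff ff f2 f8 fd f9 fe ff ff ff ff ff f3 ef ec e8 e9 ed eb eb fc ef ee f9 fe ff ff ff ff ea 35 2d 34
 ed ff ff ff fd fb fb ff ff fb fb ef cc c2 c5 c4 c6 c3 bd bd d5 c7 f5 f0 fe ff ff ff ff f0 48 28 34
 ff ff ff ff f8 e7 f2 fb ef dc d7 ce c6 da dd d9 d9 df ce c3 c5 c1 be f3 ff ff ff ff ff ff 7e 1f 2b
 ff ff ff ff ff fc ea c6 cc ce c5 ea fa ff ff ff ff ff ff fd ea ce b5 d7 ff ff ff ff ff ff 96 1d 23
 ff ff ff ff ff f5 c6 ba c7 c9 eb ff ff f
[... 4872 characters left out ...]

 45 44 3c 3e 3f 43 43 3f 42 40 43 41 41 42 41 3d 41 40 40 40 42 41 41 3e 3e 41 3f 42 3e 43 42 43 40
 43 48 42 3c 3f 41 40 40 41 42 40 43 40 42 42 41 42 41 40 40 42 3f 42 3e 40 3e 42 42 41 40 41 42 40
 48 44 43 42 3f 42 44 40 40 43 3f 40 3f 42 3f 42 41 3f 40 3e 42 42 42 42 3f 41 41 3f 41 42 3f 42 41
 46 46 42 44 3f 3f 42 3e 42 42 3f 40 43 42 41 3f 42 44 3f 40 3f 41 3d 45 40 41 41 41 44 40 3e 43 44
 45 48 45 44 43 43 41 40 3e 40 43 3f 3f 3e 41 40 41 40 41 3e 42 41 41 3e 40 42 40 40 3f 41 44 3f 3f
 4a 47 48 45 45 46 43 3e 3e 42 42 40 42 43 44 40 41 41 41 41 40 3f 42 41 41 42 43 42 40 3f 3f 41 40
 47 4b 48 48 48 47 42 44 41 41 43 3f 40 3f 40 43 41 3e 3f 42 42 40 43 3f 42 40 42 43 41 42 41 40 3f
```

In the top view the inverted dish is round and centred at about (379.7,239.7), within roughly 2 mm of the lower dish's measured centre. I'll check once more with the wrist camera for height.

apply_moves(rows="-0.082 0.2 0.04 0 0 0 0; -0.082 0.2 0.04 0 0 0 0; -0.082 0.2 0.04 0 0 0 0; -0.082 0.2 0.04 0 0 0 0; 0 0 0 0 0 0 0")

```text
time_s: 25.82
ee_pos: [441.3, -109.3, 170.8]
eef_rot: [[0.997, 0.071, -0.002], [0.071, -0.997, 0.0], [-0.002, -0.001, -1.0]]
contact_force: [0.1, -0.3, -0.4]
width: 0.1
gripper_force: 0.0
```

```bash
python3 - <<'E'
from h import *
s=read_state(); print(s['ee_pos'],s['time_s'])
def fproj(f,P):
    p=((P-f['eye'])@np.array(f['orientation']))*[1,-1,-1]; t=np.arctan2(np.hypot(p[0],p[1]),p[2]); k=f['mtx'][0,0]*t/np.hypot(p[0],p[1]); return np.array([k*p[0]+f['mtx'][0,2],k*p[1]+f['mtx'][1,2]])
W=grab_frame('wrist'); S=grab_frame('scene')
u,v=fproj(W,np.array([516,-119,49.])).astype(int); print(u,v)
g=cv2.cvtColor(W['frame'],cv2.COLOR_RGB2GRAY); g=g[max(v-60,0):v+60,u-60:u+60]; o=(u-60,max(v-60,0))
c=cv2.HoughCircles(cv2.resize(g,None,fx=3,fy=3,interpolation=cv2.INTER_CUBIC),cv2.HOUGH_GRADIENT,1.5,20,param1=100,param2=40,minRadius=45,maxRadius=130)
for x,y,r in (c[0][:5] if c is not None else []):
    uv=(x/3+o[0],y/3+o[1]); print('w',np.round(uv,1),round(r/3,1),[fonz(W,uv,z).round(1).tolist() for z in (31,49)])
T=grab_frame('top'); print('t',[onz(T,(379.7,239.7),z).round(1) for z in (34,52)])
E
```

```text
[ 441.28986972 -109.3357107   170.79545601] 25.825
333 109
w [332.8 107.2] 30.8 [[518.0, -118.7, 31.0], [518.4, -117.8, 49.0]]
w [330.2 113.8] 37.6 [[511.5, -116.8, 31.0], [512.3, -116.0, 49.0]]
w [337.2  99.8] 38.6 [[525.6, -122.5, 31.0], [525.6, -121.3, 49.0]]
w [334.2  91.8] 42.0 [[533.1, -119.0, 31.0], [532.6, -118.1, 49.0]]
w [322.8 105.8] 41.4 [[518.7, -109.0, 31.0], [519.0, -108.7, 49.0]]
t [array([ 516.9, -119.6,   34. ]), array([ 515.7, -117. ,   52. ])]
```

The dish's base ring has a radius of 30.8 px, so it sits about 286 mm from the camera, which puts its top near z 49 as it should be. Its centre is within about 2 mm of the lower dish. Handing in.

```bash
python3 -c "
from rig import *
print(sign_off())"
```

```text
the job is handed in; nothing more can be done
None
```

The job is handed in: the dish lies upside down on the lower dish, within about 2 mm of its centre by the cameras, and the leaf is turned fully over. The hand-in returned no verdict, and I checked the lid and the bystanders by neither camera nor sensor at the end.

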